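# Move the charged packs to the capacity analyser, bay for bay

### The job

The four battery packs in the black charger are charged. Move each one to the bay of the same number in the light grey capacity analyser, so that the test log matches the charging log: on both units bay 1 is the one next to the control panel and the others count away from it. Lower each pack gently until it stands fully home in its bay; do not let any drop or tip over.

Things in the scene. Friction and masses are not known exactly. Their poses are not given: they have to be found in the camera images.
- pack_red: battery pack, dark upright block with a red top cap: 46 mm along its x, 26 mm along y, 92 mm tall, 0.1 to 0.2 kg; origin at the centre of its underside, z up. Works either way round (half turn about z). Starts in a bay of the charger, 62 mm proud of the rim; the neighbours' 26 mm sides stand only 20 mm away, its 46 mm apart end faces are free for the fingers.
- pack_yellow: battery pack, dark upright block with a yellow top cap: 46 mm along its x, 26 mm along y, 92 mm tall, 0.1 to 0.2 kg; origin at the centre of its underside, z up. Works either way round (half turn about z). Starts in a bay of the charger, 62 mm proud of the rim; the neighbours' 26 mm sides stand only 20 mm away, its 46 mm apart end faces are free for the fingers.
- pack_green: battery pack, dark upright block with a green top cap: 46 mm along its x, 26 mm along y, 92 mm tall, 0.1 to 0.2 kg; origin at the centre of its underside, z up. Works either way round (half turn about z). Starts in a bay of the charger, 62 mm proud of the rim; the neighbours' 26 mm sides stand only 20 mm away, its 46 mm apart end faces are free for the fingers.
- pack_blue: battery pack, dark upright block with a blue top cap: 46 mm along its x, 26 mm along y, 92 mm tall, 0.1 to 0.2 kg; origin at the centre of its underside, z up. Works either way round (half turn about z). Starts in a bay of the charger, 62 mm proud of the rim; the neighbours' 26 mm sides stand only 20 mm away, its 46 mm apart end faces are free for the fingers.
- cup_red: charging cup: the fixed black bay of the charger in which the red pack stands at the start, marked by a small red tab on its rim; same axes as the charger; origin at the bay centre, at the charger's underside. Same inside as the analyser's bays.
- cup_yellow: charging cup: the fixed black bay of the charger in which the yellow pack stands at the start, marked by a small yellow tab on its rim; same axes as the charger; origin at the bay centre, at the charger's underside. Same inside as the analyser's bays.
- cup_green: charging cup: the fixed black bay of the charger in which the green pack stands at the start, marked by a small green tab on its rim; same axes as the charger; origin at the bay centre, at the charger's underside. Same inside as the analyser's bays.
- cup_blue: charging cup: the fixed black bay of the charger in which the blue pack stands at the start, marked by a small blue tab on its rim; same axes as the charger; origin at the bay centre, at the charger's underside. Same inside as the analyser's bays.
- charger: black four-bay battery charger, control panel (green rocker switch, three lamps) at one end, 94 x 253 x 44 mm, fixed. Origin under the middle of the bay row, at the underside; y along the row to the panel. Bay centres at y = +69 mm (bay 1, next to the panel), +23, -23, -69 mm (bay 4), x = 0. Which pack stands in which bay differs every time.
- analyser: light grey capacity analyser, panel (blue, display, knob 56 mm high) at one end, 94 x 253 x 44 mm, fixed. Origin under the middle of the bay row, at the underside; y along the row to the panel. Four empty bays at y = +69 (bay 1, by the panel), +23, -23, -69 mm: floor at z = 10 mm, 50 x 30 mm (x, y) inside, flaring above z = 24 to 62 x 42 mm at the rim, z = 40, which guides a pack from 8 mm off.

How it is judged:
At the end, for the whole second after the job is handed in: Each pack stands in the analyser bay with the same number, counted from the control panel, as its charger bay (with its colour tab): within 8 mm of the bay centre, 5 mm of seated height, upright within 0.12 rad, 46 mm side across the row within 0.25 rad, released and at rest (((y of cup_red in the frame of charger between 0.059 and 0.079 m and y of pack_red in the frame of analyser between 0.061 and 0.077 m) or (y of cup_red in the frame of charger between 0.013 and 0.033 m and y of pack_red in the frame of analyser between 0.015 and 0.031 m) or (y of cup_red in the frame of charger between -0.033 and -0.013 m and y of pack_red in the frame of analyser between -0.031 and -0.015 m) or (y of cup_red in the frame of charger between -0.079 and -0.059 m and y of pack_red in the frame of analyser between -0.077 and -0.061 m)) and x of pack_red in the frame of analyser between -0.008 and 0.008 m and z of pack_red in the frame of analyser between 0.005 and 0.015 m and angle between each of pack_red, pack_yellow, pack_green, pack_blue's own z axis and vertical below 0.12 rad and angle between the y axis of each of pack_red, pack_yellow, pack_green, pack_blue and the y axis of analyser, either way round below 0.25 rad and linear speed of each of pack_red, pack_yellow, pack_green, pack_blue below 0.02 m/s and ((y of cup_yellow in the frame of charger between 0.059 and 0.079 m and y of pack_yellow in the frame of analyser between 0.061 and 0.077 m) or (y of cup_yellow in the frame of charger between 0.013 and 0.033 m and y of pack_yellow in the frame of analyser between 0.015 and 0.031 m) or (y of cup_yellow in the frame of charger between -0.033 and -0.013 m and y of pack_yellow in the frame of analyser between -0.031 and -0.015 m) or (y of cup_yellow in the frame of charger between -0.079 and -0.059 m and y of pack_yellow in the frame of analyser between -0.077 and -0.061 m)) and x of pack_yellow in the frame of analyser between -0.008 and 0.008 m and z of pack_yellow in the frame of analyser between 0.005 and 0.015 m and ((y of cup_green in the frame of charger between 0.059 and 0.079 m and y of pack_green in the frame of analyser between 0.061 and 0.077 m) or (y of cup_green in the frame of charger between 0.013 and 0.033 m and y of pack_green in the frame of analyser between 0.015 and 0.031 m) or (y of cup_green in the frame of charger between -0.033 and -0.013 m and y of pack_green in the frame of analyser between -0.031 and -0.015 m) or (y of cup_green in the frame of charger between -0.079 and -0.059 m and y of pack_green in the frame of analyser between -0.077 and -0.061 m)) and x of pack_green in the frame of analyser between -0.008 and 0.008 m and z of pack_green in the frame of analyser between 0.005 and 0.015 m and ((y of cup_blue in the frame of charger between 0.059 and 0.079 m and y of pack_blue in the frame of analyser between 0.061 and 0.077 m) or (y of cup_blue in the frame of charger between 0.013 and 0.033 m and y of pack_blue in the frame of analyser between 0.015 and 0.031 m) or (y of cup_blue in the frame of charger between -0.033 and -0.013 m and y of pack_blue in the frame of analyser between -0.031 and -0.015 m) or (y of cup_blue in the frame of charger between -0.079 and -0.059 m and y of pack_blue in the frame of analyser between -0.077 and -0.061 m)) and x of pack_blue in the frame of analyser between -0.008 and 0.008 m and z of pack_blue in the frame of analyser between 0.005 and 0.015 m); the robot touches nothing.
It fails at once if a pack is tipped over (angle between any of pack_red, pack_yellow, pack_green, pack_blue's own z axis and vertical above 1 rad).
It fails at once if a pack is let drop into the analyser (over 0.6 m/s with its underside below the rim) ((x of pack_red in the frame of analyser between -0.03 and 0.03 m and y of pack_red in the frame of analyser between -0.1 and 0.1 m and z of pack_red in the frame of analyser below 0.04 m and linear speed of pack_red above 0.6 m/s) or (x of pack_yellow in the frame of analyser between -0.03 and 0.03 m and y of pack_yellow in the frame of analyser between -0.1 and 0.1 m and z of pack_yellow in the frame of analyser below 0.04 m and linear speed of pack_yellow above 0.6 m/s) or (x of pack_green in the frame of analyser between -0.03 and 0.03 m and y of pack_green in the frame of analyser between -0.1 and 0.1 m and z of pack_green in the frame of analyser below 0.04 m and linear speed of pack_green above 0.6 m/s) or (x of pack_blue in the frame of analyser between -0.03 and 0.03 m and y of pack_blue in the frame of analyser between -0.1 and 0.1 m and z of pack_blue in the frame of analyser below 0.04 m and linear speed of pack_blue above 0.6 m/s)).
It also fails if it takes over 93 s, if anything falls off the work surface, if the arm or the gripper's body presses on something with over 40 N, if the wrist force passes 120 N, or if a joint passes its speed limit or range.

### The arm

A 6-joint arm with a two-finger parallel gripper is mounted at the origin on a cart in front of the work surface, level with it; the furniture and walls round the work are solid. World frame = base frame: x ahead of the robot, y to its left, z up, the work surface at z = 0. Lengths are in m, angles in rad, forces in N, time in s.
With the tool pointing down it reaches from about 0.35 to 0.725 m from the base axis. Payload 4.3 kg.
Tool frame: the origin (TCP) lies on the mounting face of the last link; the fingertips stand 173 mm ahead of it and the grasp point (between the pads) lies 155 mm ahead of it (manip.grasp_offset is the z of the grasp point in the tool frame, in m); z points along the fingers, y is the line along which they close (so a half turn about z gives the same grasp; the last joint's range is limited). The gripper opens to 85 mm and grips with 20 to 120 N. Pads are 22 mm wide; open, the fingers measure 114 mm over their backs; the gripper's body (76 mm by 85 mm) begins 54 mm behind the grasp point. The pads swing forward as they close: fully open they stand 13 mm farther back than shut.
Start: joints at [-1.351, 0.377, 0.081, 1.274, 0, 1.46], TCP at [0.186, -0.544, 0.405] pointing down, gripper open.
Joint ranges: [-2.72, 2.72], [-0.84, 1.66], [-1.02, 1.22], [-1.77, 2.12], [-1.37, 1.28], [-3.14, 3.14]. Speed limits (rad/s): [2.57, 2.57, 3.14, 3.14, 3.14, 3.14].

### API

Orientations are given as a 3x3 rotation matrix whose columns are the frame's x, y, z axes.
In Python, from bench import status, get_image, camera_info, manip gives the robot as it stands.
- The arm moves only by the tool jog_arm, never from a script. Its argument "series" is a list of rows, each an object of numbers: "claw": the opening, from 0 (shut) to 1 (fully open); "tx", "ty", "tz": the shift along the tool's x, y, z in m; "spin": the turn about the tool's z in degrees. In form: [{"claw": .., "tx": .., "ty": .., "tz": .., "spin": ..}, ...]. A call has exactly 8 rows; each row shifts and turns the commanded pose from where the row before left it, along the tool's axes as they then stand; what a row does not reach is not made up. A row lasts 1/8 s, in which the tool goes at most 62.5 mm and 10.7 degrees, less where a joint would pass 70% of its speed; a pose out of reach is approached as far as the arm can. A call is refused whole if a number of a shift passes 0.0625 or a number of a turn 10.7, either way. A call with a gripper value outside its range is refused whole. The fingers move at their own pace and stop on an object; "newtons" is the grip in N (left out, the last holds). Time passes only in rows, so rows that do not move let the fingers close, or fill a call up. It gives the time, the measured TCP pose, the force, the opening and the grip force at its end, in the units of the state.
- status.sense(): the state, without advancing time (a new reading comes with each control period).
- get_image(name): name is "scene" or "top" or "wrist"; returns (picture, depth): 384x512x3 uint8, red, green, blue; 384x512 float32, m along the optical axis (not along the pixel's ray), 0 where there is no reading.
- camera_info(name): a dict with "mtx" (3x3 intrinsics, pixels), "D" ([k1, k2, p1, p2, k3] as OpenCV has them; the pictures are not rectified), "world_to_cam" (4x4, takes a point from world to camera coordinates); the wrist camera has in their place "hand_eye" (4x4, takes a point from camera to tool coordinates, whose origin is the TCP and whose axes are the flange's). Camera axes: x right, y down, z forward; pixel columns grow to the right and rows downward; lengths in m; the calibration is good to about 2 mm. A picture is of the moment at which its call begins: read the wrist's pose just before it. camera_info takes no time and is no camera call.
- manip.hand_in(): hands the job in; it is judged then, once.
The state is a dict: "t": time; "q": joint angles; "dq": joint speeds; "effort": joint torques, N m; "tcp_pos": TCP position; "orientation": TCP orientation; "wrist_force": force on the tool from outside, world axes, zero at the start; "wrist_torque": the same for the moment, N m; "gripper_width": finger opening in m; "finger_force": force on a finger pad.
Only numpy, scipy, OpenCV 4.12 (cv2) and the standard library are available. Lean on these libraries where they do the work, as an engineer would, in place of code of your own. Each camera call takes 0.05 s, during which the arm holds its last target. There are 200 camera calls.

## Working session

There is one attempt and no reset: what is moved stays moved. The work goes in short steps, Python scripts to look and compute and a tool call to move; the robot and the scene stay as the last step left them, time stands still between calls to the robot, and variables do not carry over. Pictures are saved under pics/ and viewed, at most 14 in all, crops included, and the job is handed in when it is done.

Besides the shell and the picture viewer there is one more tool, called after "Call:" as name([rows], argument=value, ...), one row to a line, values as JSON. jog_arm: Moves the arm, as the interface text tells. Its arguments: {"type":"object","properties":{"series":{"type":"array"},"newtons":{"type":"number"}},"required":["series"]}

```bash
mkdir -p pics; ls; python3 - <<'E'
from bench import status,get_image,camera_info,manip
import cv2,numpy as np
print(status.sense(), manip.grasp_offset)
for n in("scene","top"):
    p,d=get_image(n); np.savez(n+".npz",p=p,d=d); cv2.imwrite(f"pics/{n}0.png",p[:,:,::-1]); print(n,camera_info(n))
print(camera_info("wrist"))
E
```

```text
pics
{'t': 0.0, 'q': array([-1.35130114e+00,  3.78081106e-01,  7.95983352e-02,  1.27437266e+00,
       -6.14972890e-06,  1.46051122e+00]), 'dq': array([ 5.31116833e-05, -1.01803884e-04,  4.30036675e-04, -9.36950698e-04,
        1.46610039e-03, -1.33492851e-04]), 'effort': array([-3.23840613e-03, -4.63601768e+01,  2.69875824e+01,  2.07068177e-02,
       -2.59390845e-04, -9.77475253e-06]), 'tcp_pos': array([ 0.18615173, -0.54371264,  0.40373952]), 'orientation': array([[ 9.46113563e-01,  3.23834709e-01, -4.54345008e-04],
       [ 3.23834952e-01, -9.46111458e-01,  2.00836106e-03],
       [ 2.20516002e-04, -2.04727044e-03, -9.99997880e-01]]), 'wrist_force': array([-0.98358905, -0.21999207,  0.48063226]), 'wrist_torque': array([ 0.0482995 , -0.01057562,  0.00314143]), 'finger_force': 0.0, 'gripper_width': 0.08502348600005305} 0.1547
scene {'mtx': array([[349.27266985,   0.        , 256.73088475],
       [  0.        , 349.27266985, 192.93054015],
       [  0.        ,   0.        ,   1.        ]]), 'D': array([-0.07282357,  0.        ,  0.        ,  0.        ,  0.        ]), 'world_to_ca
[... 744 characters left out ...]
 8.91614622e-01],
       [ 0.00000000e+00,  0.00000000e+00,  0.00000000e+00,
         1.00000000e+00]])}
{'mtx': array([[309.2259591 ,   0.        , 253.65653258],
       [  0.        , 309.2259591 , 199.32494662],
       [  0.        ,   0.        ,   1.        ]]), 'D': array([-0.04573817,  0.        ,  0.        ,  0.        ,  0.        ]), 'hand_eye': array([[ 9.18430797e-05, -9.45483532e-01, -3.25669897e-01,
         8.36049762e-02],
       [ 9.99999805e-01,  2.88161075e-04, -5.54575327e-04,
        -4.43911623e-04],
       [ 6.18187227e-04, -3.25669782e-01,  9.45483374e-01,
         3.02800251e-02],
       [ 0.00000000e+00,  0.00000000e+00,  0.00000000e+00,
         1.00000000e+00]])}
```

View pics/scene0.png

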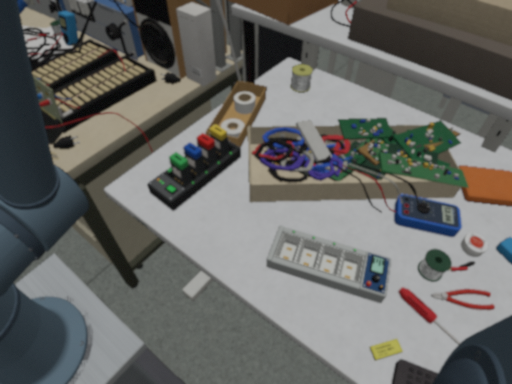

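View pics/top0.png

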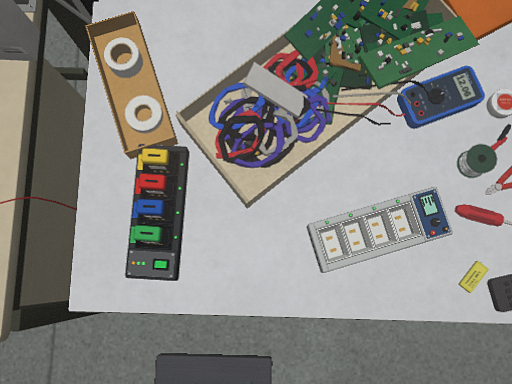

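The top view shows the charger at px (128–188, 150–280). Its panel faces the robot, so green is bay 1 (152,233), blue is 2 (150,208), red is 3 (150,183) and yellow is 4 (153,157). The analyser is at (310–450, 190–270) with its panel on the right, so bay 1 is at (401,224) and bay 4 at (330,242).

```bash
cat > h.py <<'E'
import numpy as np,cv2
from bench import camera_info
def cloud(n,d):
    c=camera_info(n); v,u=np.mgrid[:384,:512]
    r=cv2.undistortPoints(np.stack([u,v],-1).reshape(-1,1,2).astype(float),c["mtx"],c["D"]).reshape(384,512,2)
    P=np.dstack([r*d[...,None],d]); T=np.linalg.inv(c["world_to_cam"])
    return P@T[:3,:3].T+T[:3,3]
def ray(n,uv,z):
    c=camera_info(n); r=cv2.undistortPoints(np.float64(uv).reshape(-1,1,2),c["mtx"],c["D"]).reshape(-1,2)
    T=np.linalg.inv(c["world_to_cam"]); D=np.c_[r,np.ones(len(r))]@T[:3,:3].T; o=T[:3,3]
    return o+D*((z-o[2])/D[:,2])[:,None]
E
python3 - <<'E'
from h import *
z=np.load("top.npz");p,d=z["p"],z["d"];W=cloud("top",d);hsv=cv2.cvtColor(p,cv2.COLOR_RGB2HSV)
H,S,V=[hsv[...,i].astype(int) for i in range(3)]
roi=np.zeros((384,512),bool);roi[145:285,120:192]=1
for n,lo,hi in(("red",172,8),("yellow",20,35),("green",45,85),("blue",100,130)):
    h=((H>=lo)|(H<=hi)) if lo>hi else (H>=lo)&(H<=hi)
    m=roi&h&(S>120)&(V>60)&(W[...,2]>.09)
    c=W[m]; r=cv2.minAreaRect(c[:,:2].astype(np.float32)*1000); print(n,m.sum(),np.round(c.mean(0),4),np.median(c[:,2]).round(4),c[:,2].max(),np.round(r[0],1),np.round(r[1],1),round(r[2],1))
for n,(a,b,e,f) in dict(ch=(145,290,115,195),an=(175,285,295,465)).items():
    w=W[a:b,e:f].reshape(-1,3)
    print(n,"table",np.median(w[abs(w[:,2])<.01][:,2]))
    q=w[(w[:,2]>.032)&(w[:,2]<.05)&(True)]
    r=cv2.minAreaRect(q[:,:2].astype(np.float32)*1000);print(n,len(q),np.round(r[0],1),np.round(r[1],1),round(r[2],1),np.round(cv2.boxPoints(r),0).tolist())
    if n=="an":
        m=np.zeros((384,512),np.uint8);m[a:b,e:f]=(W[a:b,e:f,2]<.02)&(W[a:b,e:f,2]>.003)
        k,l,s,c=cv2.connectedComponentsWithStats(m)
        for i in range(1,k):
            if s[i,4]>80:
                g=W[l==i]; r=cv2.minAreaRect(g[:,:2].astype(np.float32)*1000);print(s[i,4],c[i].round(1),np.median(g[:,2]).round(4),np.round(r[0],1),np.round(r[1],1),round(r[2],1))
im=cv2.resize(p[170:290,290:470],None,fx=4,fy=4,interpolation=cv2.INTER_CUBIC);cv2.imwrite("pics/an.png",im[:,:,::-1])
E
```

```text
red 374 [0.5723 0.0606 0.1055] 0.1013 0.9641166619665146 [507.8 -27.7] [269.9  41.3] 53.7
yellow 384 [0.6178 0.0593 0.1053] 0.1013 0.9641166619665146 [532.7 -30.8] [302.8  46.4] 46.3
green 377 [0.4821 0.0649 0.1062] 0.1016 0.9641166619665146 [458.2 -19.5] [227.3  32.5] 74.1
blue 374 [0.528 0.063 0.106] 0.1015 0.9641166619665146 [484.6 -23.2] [246.6  38.9] 63.0
ch table 0.00014949807673825255
ch 4154 [529.5  73.4] [253.7 123.3] 0.3 [[402.0, 134.0], [403.0, 11.0], [657.0, 12.0], [656.0, 136.0]]
an table 0.00043990940128818545
an 4435 [ 507.2 -352. ] [ 93.9 252.5] 18.2 [[423.0, -247.0], [502.0, -487.0], [591.0, -457.0], [512.0, -217.0]]
396 [401.5 222.6] 0.0105 [ 522.7 -399.6] [49.8 27.7] 17.8
406 [378.4 229.4] 0.0106 [ 508.2 -355.4] [50.1 27.9] 17.6
404 [355.3 236.5] 0.0107 [ 493.5 -310.6] [50.  29.9] 18.7
411 [332.  243.5] 0.0105 [ 479.4 -267.7] [49.9 28.8] 18.2
```

View pics/an.png

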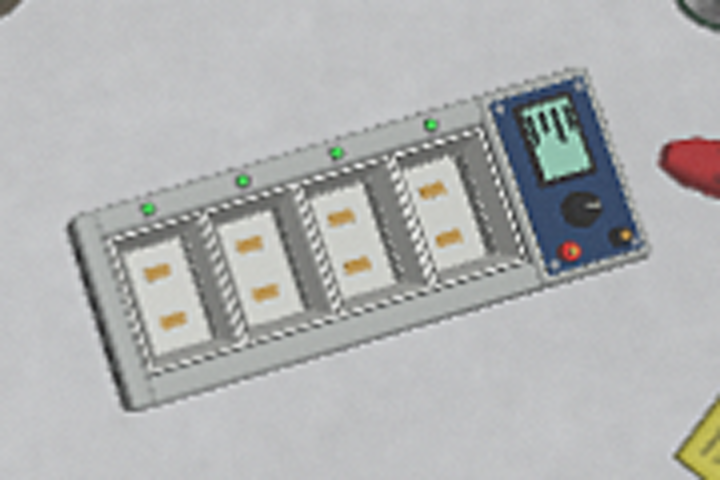

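The zoomed crop shows four empty bays, with the panel at the right end at about (570,180) and the bay 1 floor at about (440,215). The floor centres fit the 46 mm spacing. Next I'll refine the packs and plan the moves.

```bash
cat > plan.py <<'E'
import sys,numpy as np
from bench import status
B={1:(522.5,-398.9),2:(508.1,-355.2),3:(493.8,-311.5),4:(479.4,-267.8)}
def pose():
    s=status.sense();R=s["orientation"];return s["tcp_pos"],np.degrees(np.arctan2(R[1,1],R[0,1])),s
def go(x,y,yaw,n):
    """n identical rows (tx,ty,spin), shift then turn, from here to x,y[m],yaw[deg] (of tool y)"""
    p,a,s=pose(); sp=-(yaw-a)/n   # spin about tool z (down)
    def disp(v):
        o=np.zeros(2)
        for k in range(n):
            t=np.radians(a-sp*k); o+=v[0]*np.array([-np.sin(t),np.cos(t)])*-1*-1*np.array([-1,-1])*-1 if 0 else v[0]*np.array([-np.sin(t),np.cos(t)])+v[1]*np.array([np.cos(t),np.sin(t)])
        return o
    M=np.c_[disp((1,0)),disp((0,1))]; v=np.linalg.solve(M,np.array([x,y])-p[:2]); return v,sp
E
python3 - <<'E'
# simpler clean planner: tool x = y rotated +90deg (z down): x=(-sin,cos)? check
from plan import *
p,a,s=pose();print(a,s["orientation"][:2,0],-np.sin(np.radians(a)),np.cos(np.radians(a)))
from h import *
z=np.load("top.npz");p,d=z["p"],z["d"];W=cloud("top",d);hsv=cv2.cvtColor(p,cv2.COLOR_RGB2HSV)
H,S,V=[hsv[...,i].astype(int) for i in range(3)]
roi=np.zeros((384,512),bool);roi[145:285,120:192]=1
C=[]
for n,lo,hi in(("green",45,85),("blue",100,130),("red",172,8),("yellow",20,35)):
    h=((H>=lo)|(H<=hi)) if lo>hi else (H>=lo)&(H<=hi)
    m=roi&h&(S>120)&(V>60)&(W[...,2]>.095)&(W[...,2]<.115)
    c=W[m]; r=cv2.minAreaRect(c[:,:2].astype(np.float32)*1000); C.append(r[0]);print(n,np.round(c.mean(0),4),np.round(r[0],1),np.round(r[1],1),round(r[2],1))
C=np.array(C);D=C[0]-C[3];print(D,np.linalg.norm(D)/3,np.degrees(np.arctan2(D[1],D[0])))
E
```

```text
-71.10240541642492 [0.94609906 0.32387731] 0.9460989568362314 0.3238776989442077
green [0.4825 0.0659 0.1016] [482.8  66.8] [47.7 26. ] 87.0
blue [0.5287 0.0641 0.1014] [529.1  65.1] [47.6 25.8] 87.6
red [0.5735 0.0618 0.1012] [574.3  62.6] [45.6 26.1] 87.4
yellow [0.6193 0.0605 0.1012] [620.5  61. ] [47.3 26. ] 89.4
[-137.69445801    5.77883148] 45.93855637861636 177.59679170929806
```

```bash
cat > plan.py <<'E'
import numpy as np
from bench import status
A={1:(.4828,.0668),2:(.5287,.0649),3:(.5747,.0629),4:(.6206,.0610)}; AY=87.6   # charger packs
B={1:(.5225,-.3989),2:(.5081,-.3552),3:(.4938,-.3115),4:(.4794,-.2678)}; BY=18.2 # analyser bays
def pose():
    s=status.sense();R=s["orientation"];return s["tcp_pos"],np.degrees(np.arctan2(R[1,1],R[0,1])),s
def go(xy,yaw,n,frm=None):
    "n equal rows (tx,ty,spin), shift then turn, tool z down"
    p,a=frm or pose()[:2]; sp=(a-yaw)/n
    t=np.radians(a-sp*np.arange(n)); s,c=np.sin(t).sum(),np.cos(t).sum()
    v=np.linalg.solve([[-s,c],[c,s]],np.array(xy)-p[:2])
    print(f"tx {v[0]:.4f} ty {v[1]:.4f} spin {sp:.2f} |v| {np.hypot(*v):.4f}  z {p[2]:.4f}")
E
python3 -c "
from plan import *
go(A[1],AY,12,(pose()[0],AY))"
```

```text
tx -0.0226 ty 0.0519 spin 0.00 |v| 0.0566  z 0.4039
```

Call:
jog_arm([
  {"claw": 1, "spin": -9.9},
  {"spin": -9.9},
  {"spin": -9.9},
  {"spin": -9.9},
  {"spin": -9.9},
  {"spin": -9.9},
  {"spin": -9.9},
  {"spin": -9.9},
], newtons=50)

```text
invalid input at $.series[0]: expected keys claw, tx, ty, tz, spin
```

Call:
jog_arm([
  {"claw": 1, "spin": -9.9},
  {"spin": -9.9},
  {"spin": -9.9},
  {"spin": -9.9},
  {"spin": -9.9},
  {"spin": -9.9},
  {"spin": -9.9},
  {"spin": -9.9},
])

```text
invalid input at $.series[0]: expected keys claw, tx, ty, tz, spin
```

Call:
jog_arm([
  {"claw": 1, "tx": 0, "ty": 0, "tz": 0, "spin": -9.9},
  {"claw": 1, "tx": 0, "ty": 0, "tz": 0, "spin": -9.9},
  {"claw": 1, "tx": 0, "ty": 0, "tz": 0, "spin": -9.9},
  {"claw": 1, "tx": 0, "ty": 0, "tz": 0, "spin": -9.9},
  {"claw": 1, "tx": 0, "ty": 0, "tz": 0, "spin": -9.9},
  {"claw": 1, "tx": 0, "ty": 0, "tz": 0, "spin": -9.9},
  {"claw": 1, "tx": 0, "ty": 0, "tz": 0, "spin": -9.9},
  {"claw": 1, "tx": 0, "ty": 0, "tz": 0, "spin": -9.9},
], newtons=50)

```text
t: 1.1
tcp_pos: [0.1862, -0.5438, 0.4041]
orientation: [[-0.146, 0.989, -0.0], [0.989, 0.146, 0.001], [0.001, -0.0, -1.0]]
wrist_force: [0.1, -0.2, 0.1]
gripper_width: 0.0854
finger_force: 0.0
```

Call:
jog_arm([
  {"claw": 1, "tx": 0, "ty": 0, "tz": 0, "spin": -9.9},
  {"claw": 1, "tx": 0, "ty": 0, "tz": 0, "spin": -9.9},
  {"claw": 1, "tx": 0, "ty": 0, "tz": 0, "spin": -9.9},
  {"claw": 1, "tx": 0, "ty": 0, "tz": 0, "spin": -9.9},
  {"claw": 1, "tx": 0, "ty": 0, "tz": 0, "spin": -9.9},
  {"claw": 1, "tx": 0, "ty": 0, "tz": 0, "spin": -9.9},
  {"claw": 1, "tx": 0, "ty": 0, "tz": 0, "spin": -9.9},
  {"claw": 1, "tx": 0, "ty": 0, "tz": 0, "spin": -9.9},
])

```text
t: 2.1
tcp_pos: [0.1862, -0.5438, 0.4041]
orientation: [[-0.999, 0.041, -0.0], [0.041, 0.999, 0.001], [0.0, 0.001, -1.0]]
wrist_force: [-0.2, 1.0, 0.9]
gripper_width: 0.0854
finger_force: 0.0
```

Call:
jog_arm([
  {"claw": 1, "tx": -0.023, "ty": 0.052, "tz": 0, "spin": 0},
  {"claw": 1, "tx": -0.023, "ty": 0.052, "tz": 0, "spin": 0},
  {"claw": 1, "tx": -0.023, "ty": 0.052, "tz": 0, "spin": 0},
  {"claw": 1, "tx": -0.023, "ty": 0.052, "tz": 0, "spin": 0},
  {"claw": 1, "tx": -0.023, "ty": 0.052, "tz": 0, "spin": 0},
  {"claw": 1, "tx": -0.023, "ty": 0.052, "tz": 0, "spin": 0},
  {"claw": 1, "tx": -0.023, "ty": 0.052, "tz": 0, "spin": 0},
  {"claw": 1, "tx": 0, "ty": 0, "tz": 0, "spin": 0},
])

```text
t: 3.1
tcp_pos: [0.3649, -0.1848, 0.4044]
orientation: [[-0.999, 0.04, -0.001], [0.04, 0.999, 0.001], [0.001, 0.001, -1.0]]
wrist_force: [-1.1, -1.8, -0.1]
gripper_width: 0.0855
finger_force: 0.0
```

```bash
python3 -c "
from plan import *
p,a,s=pose();print(p,a,s['q'])
go(A[1],AY,6)"
```

```text
[ 0.36494433 -0.18481689  0.4043978 ] 87.70379166885297 [-6.24358046e-01  4.36912945e-02 -3.43024353e-01  1.18524585e+00
  6.46975389e-04 -5.84282390e-01]
tx -0.0179 ty 0.0427 spin 0.02 |v| 0.0463  z 0.4044
```

Call:
jog_arm([
  {"claw": 1, "tx": -0.018, "ty": 0.0427, "tz": 0, "spin": 0},
  {"claw": 1, "tx": -0.018, "ty": 0.0427, "tz": 0, "spin": 0},
  {"claw": 1, "tx": -0.018, "ty": 0.0427, "tz": 0, "spin": 0},
  {"claw": 1, "tx": -0.018, "ty": 0.0427, "tz": 0, "spin": 0},
  {"claw": 1, "tx": -0.018, "ty": 0.0427, "tz": 0, "spin": 0},
  {"claw": 1, "tx": -0.018, "ty": 0.0427, "tz": 0, "spin": 0},
  {"claw": 1, "tx": 0, "ty": 0, "tz": 0.055, "spin": 0},
  {"claw": 1, "tx": 0, "ty": 0, "tz": 0, "spin": 0},
])

```text
t: 4.1
tcp_pos: [0.4813, 0.0623, 0.3451]
orientation: [[-0.999, 0.047, -0.012], [0.047, 0.999, -0.001], [0.012, -0.001, -1.0]]
wrist_force: [-0.8, -0.1, 1.0]
gripper_width: 0.0854
finger_force: 0.0
```

```bash
python3 -c "
from plan import *
from bench import get_image
import cv2
go(A[1],AY,1)
cv2.imwrite('pics/w1.png',get_image('wrist')[0][:,:,::-1])"
```

```text
tx -0.0013 ty 0.0046 spin -0.32 |v| 0.0048  z 0.3451
```

View pics/w1.png

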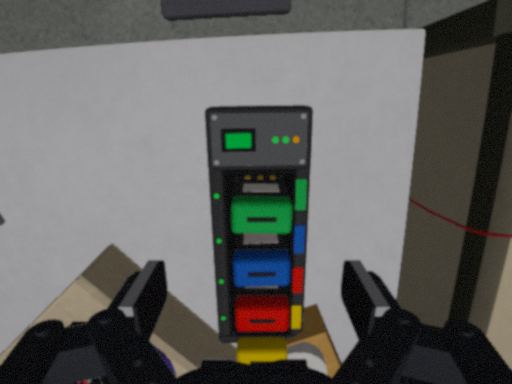

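The wrist view shows green, blue, red and yellow tabs counting from the panel, so green is bay 1. The green cap at (261,213) lies between the fingers.

Call:
jog_arm([
  {"claw": 1, "tx": 0, "ty": 0, "tz": 0.02, "spin": 0},
  {"claw": 1, "tx": 0, "ty": 0, "tz": 0, "spin": 0},
  {"claw": 1, "tx": 0, "ty": 0, "tz": 0, "spin": 0},
  {"claw": 1, "tx": 0, "ty": 0, "tz": 0, "spin": 0},
  {"claw": 1, "tx": 0, "ty": 0, "tz": 0, "spin": 0},
  {"claw": 1, "tx": 0, "ty": 0, "tz": 0, "spin": 0},
  {"claw": 1, "tx": 0, "ty": 0, "tz": 0, "spin": 0},
  {"claw": 1, "tx": 0, "ty": 0, "tz": 0, "spin": 0},
])

```text
t: 5.15
tcp_pos: [0.4841, 0.0628, 0.3296]
orientation: [[-0.999, 0.047, -0.0], [0.047, 0.999, -0.0], [0.0, -0.0, -1.0]]
wrist_force: [0.4, -1.7, 0.0]
gripper_width: 0.0854
finger_force: 0.0
```

```bash
python3 -c "
from plan import *
from bench import get_image,camera_info
import cv2
go(A[1],AY,1)
p,a,s=pose(); R=s['orientation']
im,d=get_image('wrist');c=camera_info('wrist');h=cv2.cvtColor(im,cv2.COLOR_RGB2HSV)
v,u=np.mgrid[:384,:512]
r=cv2.undistortPoints(np.stack([u,v],-1).reshape(-1,1,2).astype(float),c['mtx'],c['D']).reshape(384,512,2)
T=c['hand_eye'];P=np.dstack([r*d[...,None],d])@T[:3,:3].T+T[:3,3];W=P@R.T+p
for n,lo,hi in(('green',45,85),('blue',100,130)):
  m=(h[...,0]>=lo)&(h[...,0]<=hi)&(h[...,1]>120)&(h[...,2]>60)&(abs(W[...,2]-.102)<.01)
  q=cv2.minAreaRect(W[m][:,:2].astype(np.float32)*1000);print(n,m.sum(),q,np.median(W[m][:,2]))
"
```

```text
tx 0.0015 ty 0.0039 spin -0.30 |v| 0.0042  z 0.3296
green 2255 ((481.92950439453125, 68.14620971679688), (45.65436935424805, 25.814010620117188), 85.70069122314453) 0.1021516427731809
blue 1971 ((528.709228515625, 66.19343566894531), (46.2823486328125, 26.116161346435547), 89.23493194580078) 0.10204045439652104
```

Call:
jog_arm([
  {"claw": 1, "tx": 0.0015, "ty": 0.004, "tz": 0.02, "spin": -0.3},
  {"claw": 1, "tx": 0, "ty": 0, "tz": 0.03, "spin": 0},
  {"claw": 1, "tx": 0, "ty": 0, "tz": 0.03, "spin": 0},
  {"claw": 1, "tx": 0, "ty": 0, "tz": 0.017, "spin": 0},
  {"claw": 1, "tx": 0, "ty": 0, "tz": 0, "spin": 0},
  {"claw": 0, "tx": 0, "ty": 0, "tz": 0, "spin": 0},
  {"claw": 0, "tx": 0, "ty": 0, "tz": 0, "spin": 0},
  {"claw": 0, "tx": 0, "ty": 0, "tz": 0, "spin": 0},
], newtons=50)

```text
t: 6.2
tcp_pos: [0.4835, 0.0669, 0.2338]
orientation: [[-0.999, 0.042, 0.002], [0.042, 0.999, 0.0], [-0.002, 0.0, -1.0]]
wrist_force: [-1.4, 1.2, 4.1]
gripper_width: 0.0454
finger_force: 51.0
```

Call:
jog_arm([
  {"claw": 0, "tx": 0, "ty": 0, "tz": 0, "spin": 0},
  {"claw": 0, "tx": 0, "ty": 0, "tz": 0, "spin": 0},
  {"claw": 0, "tx": 0, "ty": 0, "tz": 0, "spin": 0},
  {"claw": 0, "tx": 0, "ty": 0, "tz": -0.01, "spin": 0},
  {"claw": 0, "tx": 0, "ty": 0, "tz": -0.02, "spin": 0},
  {"claw": 0, "tx": 0, "ty": 0, "tz": -0.03, "spin": 0},
  {"claw": 0, "tx": 0, "ty": 0, "tz": -0.03, "spin": 0},
  {"claw": 0, "tx": 0, "ty": 0, "tz": -0.03, "spin": 0},
])

```text
t: 7.2
tcp_pos: [0.4824, 0.0668, 0.3537]
orientation: [[-0.999, 0.042, -0.001], [0.042, 0.999, -0.0], [0.001, -0.0, -1.0]]
wrist_force: [0.5, 0.0, -2.1]
gripper_width: 0.0455
finger_force: 51.5
```

```bash
python3 -c "
from plan import *
print(pose()[:2])
go(B[1],BY,8);go(B[1],BY,9);go(B[1],BY,10)"
```

```text
(array([0.48236676, 0.06681857, 0.35372549]), np.float64(87.59116946154232))
tx -0.0380 ty -0.0491 spin 8.67 |v| 0.0621  z 0.3537
tx -0.0341 ty -0.0434 spin 7.71 |v| 0.0552  z 0.3537
tx -0.0310 ty -0.0389 spin 6.94 |v| 0.0497  z 0.3537
```

Call:
jog_arm([
  {"claw": 0, "tx": -0.031, "ty": -0.0389, "tz": 0, "spin": 6.94},
  {"claw": 0, "tx": -0.031, "ty": -0.0389, "tz": 0, "spin": 6.94},
  {"claw": 0, "tx": -0.031, "ty": -0.0389, "tz": 0, "spin": 6.94},
  {"claw": 0, "tx": -0.031, "ty": -0.0389, "tz": 0, "spin": 6.94},
  {"claw": 0, "tx": -0.031, "ty": -0.0389, "tz": 0, "spin": 6.94},
  {"claw": 0, "tx": -0.031, "ty": -0.0389, "tz": 0, "spin": 6.94},
  {"claw": 0, "tx": -0.031, "ty": -0.0389, "tz": 0, "spin": 6.94},
  {"claw": 0, "tx": -0.031, "ty": -0.0389, "tz": 0, "spin": 6.94},
])

```text
t: 8.2
tcp_pos: [0.5611, -0.3092, 0.3524]
orientation: [[-0.528, 0.849, -0.001], [0.849, 0.528, 0.001], [0.001, -0.0, -1.0]]
wrist_force: [0.5, -0.9, -2.2]
gripper_width: 0.0454
finger_force: 51.5
```

Call:
jog_arm([
  {"claw": 0, "tx": -0.031, "ty": -0.0389, "tz": 0, "spin": 6.94},
  {"claw": 0, "tx": -0.031, "ty": -0.0389, "tz": 0, "spin": 6.94},
  {"claw": 0, "tx": 0, "ty": 0, "tz": 0.02, "spin": 0},
  {"claw": 0, "tx": 0, "ty": 0, "tz": 0.03, "spin": 0},
  {"claw": 0, "tx": 0, "ty": 0, "tz": 0, "spin": 0},
  {"claw": 0, "tx": 0, "ty": 0, "tz": 0, "spin": 0},
  {"claw": 0, "tx": 0, "ty": 0, "tz": 0, "spin": 0},
  {"claw": 0, "tx": 0, "ty": 0, "tz": 0, "spin": 0},
])

```text
t: 9.2
tcp_pos: [0.5234, -0.3994, 0.304]
orientation: [[-0.313, 0.95, 0.002], [0.95, 0.313, -0.002], [-0.002, 0.001, -1.0]]
wrist_force: [-0.0, 0.4, -2.2]
gripper_width: 0.0455
finger_force: 51.7
```

```bash
python3 -c "
from plan import *
print(pose()[:2]);go(B[1],BY,1)
from bench import get_image
import cv2
cv2.imwrite('pics/w2.png',get_image('wrist')[0][:,:,::-1])"
```

```text
(array([ 0.52339268, -0.3993892 ,  0.30400254]), np.float64(18.21359207081415))
tx 0.0007 ty -0.0007 spin 0.01 |v| 0.0010  z 0.3040
```

View pics/w2.png

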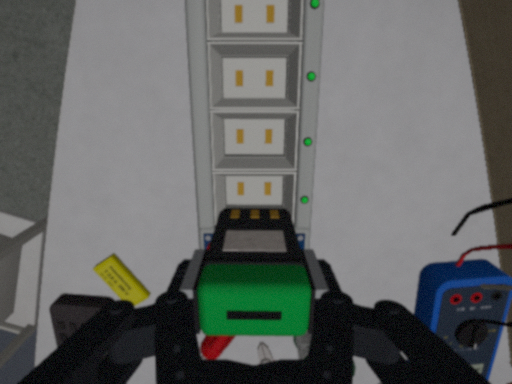

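The wrist view shows the green pack held straight at (253,300), lined up with the row of bays.

Call:
jog_arm([
  {"claw": 0, "tx": 0, "ty": 0, "tz": 0.025, "spin": 0},
  {"claw": 0, "tx": 0, "ty": 0, "tz": 0.015, "spin": 0},
  {"claw": 0, "tx": 0, "ty": 0, "tz": 0.01, "spin": 0},
  {"claw": 0, "tx": 0, "ty": 0, "tz": 0.008, "spin": 0},
  {"claw": 0, "tx": 0, "ty": 0, "tz": 0.006, "spin": 0},
  {"claw": 0, "tx": 0, "ty": 0, "tz": 0.004, "spin": 0},
  {"claw": 0, "tx": 0, "ty": 0, "tz": 0.002, "spin": 0},
  {"claw": 0, "tx": 0, "ty": 0, "tz": 0, "spin": 0},
])

```text
t: 10.25
tcp_pos: [0.5229, -0.399, 0.2338]
orientation: [[-0.313, 0.95, 0.0], [0.95, 0.313, -0.0], [-0.0, 0.0, -1.0]]
wrist_force: [-1.6, 4.1, 5.0]
gripper_width: 0.0454
finger_force: 52.3
```

Call:
jog_arm([
  {"claw": 1, "tx": 0, "ty": 0, "tz": 0, "spin": 0},
  {"claw": 1, "tx": 0, "ty": 0, "tz": 0, "spin": 0},
  {"claw": 1, "tx": 0, "ty": 0, "tz": 0, "spin": 0},
  {"claw": 1, "tx": 0, "ty": 0, "tz": 0, "spin": 0},
  {"claw": 1, "tx": 0, "ty": 0, "tz": -0.015, "spin": 0},
  {"claw": 1, "tx": 0, "ty": 0, "tz": -0.03, "spin": 0},
  {"claw": 1, "tx": 0, "ty": 0, "tz": -0.03, "spin": 0},
  {"claw": 1, "tx": 0, "ty": 0, "tz": 0, "spin": 0},
])

```text
t: 11.25
tcp_pos: [0.524, -0.4002, 0.3119]
orientation: [[-0.312, 0.95, 0.005], [0.95, 0.312, -0.005], [-0.007, 0.004, -1.0]]
wrist_force: [0.8, 0.8, -0.3]
gripper_width: 0.0852
finger_force: 0.0
```

```bash
python3 -c "
from plan import *
from bench import get_image
import cv2
go(A[2],AY,10)
cv2.imwrite('pics/w3.png',get_image('top')[0][150:300,100:500,::-1])"
```

```text
tx 0.0318 ty 0.0379 spin -6.94 |v| 0.0495  z 0.3119
```

View pics/w3.png

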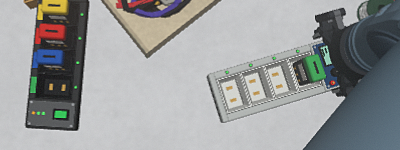

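The crop shows the green pack standing in bay 1 at (315,70) and the gripper clear of it.

Call:
jog_arm([
  {"claw": 1, "tx": 0.0318, "ty": 0.0379, "tz": 0, "spin": -6.94},
  {"claw": 1, "tx": 0.0318, "ty": 0.0379, "tz": 0, "spin": -6.94},
  {"claw": 1, "tx": 0.0318, "ty": 0.0379, "tz": 0, "spin": -6.94},
  {"claw": 1, "tx": 0.0318, "ty": 0.0379, "tz": 0, "spin": -6.94},
  {"claw": 1, "tx": 0.0318, "ty": 0.0379, "tz": 0, "spin": -6.94},
  {"claw": 1, "tx": 0.0318, "ty": 0.0379, "tz": 0, "spin": -6.94},
  {"claw": 1, "tx": 0.0318, "ty": 0.0379, "tz": 0, "spin": -6.94},
  {"claw": 1, "tx": 0.0318, "ty": 0.0379, "tz": 0, "spin": -6.94},
])

```text
t: 12.3
tcp_pos: [0.5721, -0.0201, 0.3064]
orientation: [[-0.961, 0.276, -0.002], [0.276, 0.961, 0.0], [0.002, -0.0, -1.0]]
wrist_force: [0.1, 0.3, 0.0]
gripper_width: 0.0854
finger_force: 0.0
```

Call:
jog_arm([
  {"claw": 1, "tx": 0.0318, "ty": 0.0379, "tz": 0, "spin": -6.94},
  {"claw": 1, "tx": 0.0318, "ty": 0.0379, "tz": 0, "spin": -6.94},
  {"claw": 1, "tx": 0, "ty": 0, "tz": 0, "spin": 0},
  {"claw": 1, "tx": 0, "ty": 0, "tz": 0, "spin": 0},
  {"claw": 1, "tx": 0, "ty": 0, "tz": 0, "spin": 0},
  {"claw": 1, "tx": 0, "ty": 0, "tz": 0, "spin": 0},
  {"claw": 1, "tx": 0, "ty": 0, "tz": 0, "spin": 0},
  {"claw": 1, "tx": 0, "ty": 0, "tz": 0, "spin": 0},
])

```text
t: 13.3
tcp_pos: [0.5278, 0.0657, 0.3077]
orientation: [[-0.999, 0.043, 0.0], [0.043, 0.999, -0.0], [-0.0, -0.0, -1.0]]
wrist_force: [-0.7, -0.8, -0.4]
gripper_width: 0.0855
finger_force: 0.0
```

```bash
python3 -c "
from plan import *
go(A[2],AY,1)"
```

```text
tx -0.0009 ty -0.0008 spin -0.04 |v| 0.0012  z 0.3077
```

Call:
jog_arm([
  {"claw": 1, "tx": -0.001, "ty": -0.001, "tz": 0.03, "spin": 0},
  {"claw": 1, "tx": 0, "ty": 0, "tz": 0.03, "spin": 0},
  {"claw": 1, "tx": 0, "ty": 0, "tz": 0.0145, "spin": 0},
  {"claw": 1, "tx": 0, "ty": 0, "tz": 0, "spin": 0},
  {"claw": 0, "tx": 0, "ty": 0, "tz": 0, "spin": 0},
  {"claw": 0, "tx": 0, "ty": 0, "tz": 0, "spin": 0},
  {"claw": 0, "tx": 0, "ty": 0, "tz": 0, "spin": 0},
  {"claw": 0, "tx": 0, "ty": 0, "tz": 0, "spin": 0},
])

```text
t: 14.3
tcp_pos: [0.5293, 0.0651, 0.2344]
orientation: [[-0.999, 0.042, 0.002], [0.042, 0.999, 0.0], [-0.002, 0.0, -1.0]]
wrist_force: [-0.3, 0.8, 6.6]
gripper_width: 0.0458
finger_force: 51.2
```

Call:
jog_arm([
  {"claw": 0, "tx": 0, "ty": 0, "tz": 0, "spin": 0},
  {"claw": 0, "tx": 0, "ty": 0, "tz": -0.01, "spin": 0},
  {"claw": 0, "tx": 0, "ty": 0, "tz": -0.02, "spin": 0},
  {"claw": 0, "tx": 0, "ty": 0, "tz": -0.03, "spin": 0},
  {"claw": 0, "tx": 0, "ty": 0, "tz": -0.03, "spin": 0},
  {"claw": 0, "tx": 0, "ty": 0, "tz": -0.03, "spin": 0},
  {"claw": 0, "tx": 0, "ty": 0, "tz": 0, "spin": 0},
  {"claw": 0, "tx": 0, "ty": 0, "tz": 0, "spin": 0},
])

```text
t: 15.3
tcp_pos: [0.5282, 0.065, 0.3521]
orientation: [[-0.999, 0.042, -0.002], [0.042, 0.999, -0.0], [0.002, -0.0, -1.0]]
wrist_force: [0.8, 0.2, -1.8]
gripper_width: 0.0456
finger_force: 51.3
```

```bash
python3 -c "
from plan import *
go(B[2],BY,10)"
```

```text
tx -0.0230 ty -0.0384 spin 6.94 |v| 0.0447  z 0.3521
```

Call:
jog_arm([
  {"claw": 0, "tx": -0.023, "ty": -0.0384, "tz": 0, "spin": 6.94},
  {"claw": 0, "tx": -0.023, "ty": -0.0384, "tz": 0, "spin": 6.94},
  {"claw": 0, "tx": -0.023, "ty": -0.0384, "tz": 0, "spin": 6.94},
  {"claw": 0, "tx": -0.023, "ty": -0.0384, "tz": 0, "spin": 6.94},
  {"claw": 0, "tx": -0.023, "ty": -0.0384, "tz": 0, "spin": 6.94},
  {"claw": 0, "tx": -0.023, "ty": -0.0384, "tz": 0, "spin": 6.94},
  {"claw": 0, "tx": -0.023, "ty": -0.0384, "tz": 0, "spin": 6.94},
  {"claw": 0, "tx": -0.023, "ty": -0.0384, "tz": 0, "spin": 6.94},
])

```text
t: 16.3
tcp_pos: [0.5532, -0.2797, 0.3507]
orientation: [[-0.528, 0.849, -0.003], [0.849, 0.528, 0.002], [0.003, -0.002, -1.0]]
wrist_force: [0.8, 0.2, -2.2]
gripper_width: 0.0453
finger_force: 51.7
```

Call:
jog_arm([
  {"claw": 0, "tx": -0.023, "ty": -0.0384, "tz": 0, "spin": 6.94},
  {"claw": 0, "tx": -0.023, "ty": -0.0384, "tz": 0, "spin": 6.94},
  {"claw": 0, "tx": 0, "ty": 0, "tz": 0, "spin": 0},
  {"claw": 0, "tx": 0, "ty": 0, "tz": 0, "spin": 0},
  {"claw": 0, "tx": 0, "ty": 0, "tz": 0, "spin": 0},
  {"claw": 0, "tx": 0, "ty": 0, "tz": 0, "spin": 0},
  {"claw": 0, "tx": 0, "ty": 0, "tz": 0, "spin": 0},
  {"claw": 0, "tx": 0, "ty": 0, "tz": 0, "spin": 0},
])

```text
t: 17.3
tcp_pos: [0.5089, -0.3552, 0.3533]
orientation: [[-0.313, 0.95, 0.0], [0.95, 0.313, -0.0], [-0.0, 0.0, -1.0]]
wrist_force: [0.1, 1.0, -3.1]
gripper_width: 0.0456
finger_force: 51.8
```

```bash
python3 -c "
from plan import *
go(B[2],BY,1)"
```

```text
tx 0.0003 ty -0.0008 spin 0.03 |v| 0.0008  z 0.3533
```

Call:
jog_arm([
  {"claw": 0, "tx": 0, "ty": -0.001, "tz": 0.04, "spin": 0},
  {"claw": 0, "tx": 0, "ty": 0, "tz": 0.03, "spin": 0},
  {"claw": 0, "tx": 0, "ty": 0, "tz": 0.015, "spin": 0},
  {"claw": 0, "tx": 0, "ty": 0, "tz": 0.012, "spin": 0},
  {"claw": 0, "tx": 0, "ty": 0, "tz": 0.009, "spin": 0},
  {"claw": 0, "tx": 0, "ty": 0, "tz": 0.007, "spin": 0},
  {"claw": 0, "tx": 0, "ty": 0, "tz": 0.004, "spin": 0},
  {"claw": 0, "tx": 0, "ty": 0, "tz": 0.002, "spin": 0},
])

```text
t: 18.3
tcp_pos: [0.5076, -0.3552, 0.2345]
orientation: [[-0.312, 0.95, -0.0], [0.95, 0.312, 0.001], [0.002, 0.0, -1.0]]
wrist_force: [-3.6, 7.2, 12.2]
gripper_width: 0.0454
finger_force: 54.0
```

```bash
python3 -c "
from plan import *
p,a,s=pose();print(p,s['wrist_force'])
go(A[3],AY,10)"
```

```text
[ 0.50755803 -0.35518263  0.23445905] [-3.56473089  7.15760816 12.18913318]
tx 0.0235 ty 0.0384 spin -6.94 |v| 0.0450  z 0.2345
```

Seated (12 N up at z 0.2345). Open, lift and go to red.

Call:
jog_arm([
  {"claw": 1, "tx": 0, "ty": 0, "tz": 0, "spin": 0},
  {"claw": 1, "tx": 0, "ty": 0, "tz": 0, "spin": 0},
  {"claw": 1, "tx": 0, "ty": 0, "tz": 0, "spin": 0},
  {"claw": 1, "tx": 0, "ty": 0, "tz": 0, "spin": 0},
  {"claw": 1, "tx": 0, "ty": 0, "tz": -0.015, "spin": 0},
  {"claw": 1, "tx": 0, "ty": 0, "tz": -0.03, "spin": 0},
  {"claw": 1, "tx": 0, "ty": 0, "tz": -0.03, "spin": 0},
  {"claw": 1, "tx": 0, "ty": 0, "tz": 0, "spin": 0},
])

```text
t: 19.3
tcp_pos: [0.5088, -0.3568, 0.3132]
orientation: [[-0.312, 0.95, 0.005], [0.95, 0.312, -0.005], [-0.006, 0.004, -1.0]]
wrist_force: [0.5, -0.1, -0.2]
gripper_width: 0.0854
finger_force: 0.0
```

Call:
jog_arm([
  {"claw": 1, "tx": 0.0235, "ty": 0.0384, "tz": 0, "spin": -6.94},
  {"claw": 1, "tx": 0.0235, "ty": 0.0384, "tz": 0, "spin": -6.94},
  {"claw": 1, "tx": 0.0235, "ty": 0.0384, "tz": 0, "spin": -6.94},
  {"claw": 1, "tx": 0.0235, "ty": 0.0384, "tz": 0, "spin": -6.94},
  {"claw": 1, "tx": 0.0235, "ty": 0.0384, "tz": 0, "spin": -6.94},
  {"claw": 1, "tx": 0.0235, "ty": 0.0384, "tz": 0, "spin": -6.94},
  {"claw": 1, "tx": 0.0235, "ty": 0.0384, "tz": 0, "spin": -6.94},
  {"claw": 1, "tx": 0.0235, "ty": 0.0384, "tz": 0, "spin": -6.94},
])

```text
t: 20.3
tcp_pos: [0.6033, -0.0214, 0.3084]
orientation: [[-0.961, 0.276, -0.001], [0.276, 0.961, 0.0], [0.001, -0.0, -1.0]]
wrist_force: [0.1, 0.5, 0.2]
gripper_width: 0.0854
finger_force: 0.0
```

Call:
jog_arm([
  {"claw": 1, "tx": 0.0235, "ty": 0.0384, "tz": 0, "spin": -6.94},
  {"claw": 1, "tx": 0.0235, "ty": 0.0384, "tz": 0, "spin": -6.94},
  {"claw": 1, "tx": 0, "ty": 0, "tz": 0, "spin": 0},
  {"claw": 1, "tx": 0, "ty": 0, "tz": 0, "spin": 0},
  {"claw": 1, "tx": 0, "ty": 0, "tz": 0, "spin": 0},
  {"claw": 1, "tx": 0, "ty": 0, "tz": 0, "spin": 0},
  {"claw": 1, "tx": 0, "ty": 0, "tz": 0, "spin": 0},
  {"claw": 1, "tx": 0, "ty": 0, "tz": 0, "spin": 0},
])

```text
t: 21.3
tcp_pos: [0.5749, 0.0619, 0.3092]
orientation: [[-0.999, 0.043, 0.0], [0.043, 0.999, -0.0], [-0.0, -0.0, -1.0]]
wrist_force: [0.2, 0.1, -0.4]
gripper_width: 0.0854
finger_force: 0.0
```

```bash
python3 -c "
from plan import *
from bench import get_image
import cv2
go(A[3],AY,1)
cv2.imwrite('pics/t4.png',get_image('top')[0][150:300,100:500,::-1])"
```

```text
tx 0.0002 ty 0.0010 spin -0.04 |v| 0.0010  z 0.3092
```

View pics/t4.png

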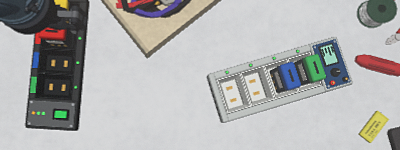

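The crop shows green at (315,68) in bay 1 and blue at (290,76) in bay 2, both upright. Red is next.

Call:
jog_arm([
  {"claw": 1, "tx": 0, "ty": 0.001, "tz": 0.03, "spin": 0},
  {"claw": 1, "tx": 0, "ty": 0, "tz": 0.03, "spin": 0},
  {"claw": 1, "tx": 0, "ty": 0, "tz": 0.0155, "spin": 0},
  {"claw": 1, "tx": 0, "ty": 0, "tz": 0, "spin": 0},
  {"claw": 0, "tx": 0, "ty": 0, "tz": 0, "spin": 0},
  {"claw": 0, "tx": 0, "ty": 0, "tz": 0, "spin": 0},
  {"claw": 0, "tx": 0, "ty": 0, "tz": 0, "spin": 0},
  {"claw": 0, "tx": 0, "ty": 0, "tz": 0, "spin": 0},
])

```text
t: 22.35
tcp_pos: [0.5755, 0.0633, 0.235]
orientation: [[-0.999, 0.042, 0.002], [0.042, 0.999, -0.0], [-0.002, 0.0, -1.0]]
wrist_force: [-0.3, 0.3, 6.5]
gripper_width: 0.0454
finger_force: 51.5
```

Call:
jog_arm([
  {"claw": 0, "tx": 0, "ty": 0, "tz": 0, "spin": 0},
  {"claw": 0, "tx": 0, "ty": 0, "tz": -0.01, "spin": 0},
  {"claw": 0, "tx": 0, "ty": 0, "tz": -0.02, "spin": 0},
  {"claw": 0, "tx": 0, "ty": 0, "tz": -0.03, "spin": 0},
  {"claw": 0, "tx": 0, "ty": 0, "tz": -0.03, "spin": 0},
  {"claw": 0, "tx": 0, "ty": 0, "tz": -0.03, "spin": 0},
  {"claw": 0, "tx": 0, "ty": 0, "tz": 0, "spin": 0},
  {"claw": 0, "tx": 0, "ty": 0, "tz": 0, "spin": 0},
])

```text
t: 23.35
tcp_pos: [0.5744, 0.0632, 0.3527]
orientation: [[-0.999, 0.042, -0.002], [0.042, 0.999, -0.0], [0.002, -0.0, -1.0]]
wrist_force: [0.6, -0.5, -2.5]
gripper_width: 0.0454
finger_force: 51.5
```

```bash
python3 -c "
from plan import *
go(B[3],BY,10)"
```

```text
tx -0.0149 ty -0.0379 spin 6.94 |v| 0.0408  z 0.3527
```

Call:
jog_arm([
  {"claw": 0, "tx": -0.0149, "ty": -0.0379, "tz": 0, "spin": 6.94},
  {"claw": 0, "tx": -0.0149, "ty": -0.0379, "tz": 0, "spin": 6.94},
  {"claw": 0, "tx": -0.0149, "ty": -0.0379, "tz": 0, "spin": 6.94},
  {"claw": 0, "tx": -0.0149, "ty": -0.0379, "tz": 0, "spin": 6.94},
  {"claw": 0, "tx": -0.0149, "ty": -0.0379, "tz": 0, "spin": 6.94},
  {"claw": 0, "tx": -0.0149, "ty": -0.0379, "tz": 0, "spin": 6.94},
  {"claw": 0, "tx": -0.0149, "ty": -0.0379, "tz": 0, "spin": 6.94},
  {"claw": 0, "tx": -0.0149, "ty": -0.0379, "tz": 0, "spin": 6.94},
])

```text
t: 24.35
tcp_pos: [0.5452, -0.2499, 0.3515]
orientation: [[-0.528, 0.85, -0.003], [0.85, 0.528, 0.002], [0.003, -0.002, -1.0]]
wrist_force: [0.5, -0.7, -1.8]
gripper_width: 0.0455
finger_force: 51.5
```

Call:
jog_arm([
  {"claw": 0, "tx": -0.0149, "ty": -0.0379, "tz": 0, "spin": 6.94},
  {"claw": 0, "tx": -0.0149, "ty": -0.0379, "tz": 0, "spin": 6.94},
  {"claw": 0, "tx": 0, "ty": 0, "tz": 0, "spin": 0},
  {"claw": 0, "tx": 0, "ty": 0, "tz": 0, "spin": 0},
  {"claw": 0, "tx": 0, "ty": 0, "tz": 0, "spin": 0},
  {"claw": 0, "tx": 0, "ty": 0, "tz": 0, "spin": 0},
  {"claw": 0, "tx": 0, "ty": 0, "tz": 0, "spin": 0},
  {"claw": 0, "tx": 0, "ty": 0, "tz": 0, "spin": 0},
])

```text
t: 25.35
tcp_pos: [0.4943, -0.3109, 0.3538]
orientation: [[-0.313, 0.95, 0.0], [0.95, 0.313, -0.0], [-0.0, 0.0, -1.0]]
wrist_force: [-0.2, -0.2, -0.9]
gripper_width: 0.0455
finger_force: 51.9
```

```bash
python3 -c "
from plan import *
go(B[3],BY,1)"
```

```text
tx -0.0004 ty -0.0006 spin 0.03 |v| 0.0007  z 0.3538
```

Call:
jog_arm([
  {"claw": 0, "tx": 0, "ty": -0.001, "tz": 0.04, "spin": 0},
  {"claw": 0, "tx": 0, "ty": 0, "tz": 0.03, "spin": 0},
  {"claw": 0, "tx": 0, "ty": 0, "tz": 0.015, "spin": 0},
  {"claw": 0, "tx": 0, "ty": 0, "tz": 0.012, "spin": 0},
  {"claw": 0, "tx": 0, "ty": 0, "tz": 0.009, "spin": 0},
  {"claw": 0, "tx": 0, "ty": 0, "tz": 0.007, "spin": 0},
  {"claw": 0, "tx": 0, "ty": 0, "tz": 0.004, "spin": 0},
  {"claw": 0, "tx": 0, "ty": 0, "tz": 0.002, "spin": 0},
])

```text
t: 26.35
tcp_pos: [0.4932, -0.3116, 0.2349]
orientation: [[-0.312, 0.95, 0.0], [0.95, 0.312, -0.0], [-0.001, 0.0, -1.0]]
wrist_force: [-0.9, 1.4, 10.1]
gripper_width: 0.0452
finger_force: 52.8
```

```bash
python3 -c "
from plan import *
p,a,s=pose();print(p,s['wrist_force'])
go(A[4],AY,10)"
```

```text
[ 0.49324683 -0.31159479  0.23494033] [-0.90867967  1.38743507 10.09786617]
tx 0.0155 ty 0.0389 spin -6.94 |v| 0.0419  z 0.2349
```

Call:
jog_arm([
  {"claw": 1, "tx": 0, "ty": 0, "tz": 0, "spin": 0},
  {"claw": 1, "tx": 0, "ty": 0, "tz": 0, "spin": 0},
  {"claw": 1, "tx": 0, "ty": 0, "tz": 0, "spin": 0},
  {"claw": 1, "tx": 0, "ty": 0, "tz": 0, "spin": 0},
  {"claw": 1, "tx": 0, "ty": 0, "tz": -0.015, "spin": 0},
  {"claw": 1, "tx": 0, "ty": 0, "tz": -0.03, "spin": 0},
  {"claw": 1, "tx": 0, "ty": 0, "tz": -0.03, "spin": 0},
  {"claw": 1, "tx": 0, "ty": 0, "tz": 0, "spin": 0},
])

```text
t: 27.35
tcp_pos: [0.4942, -0.3124, 0.3135]
orientation: [[-0.312, 0.95, 0.005], [0.95, 0.312, -0.004], [-0.006, 0.004, -1.0]]
wrist_force: [-0.3, -0.9, -0.5]
gripper_width: 0.0855
finger_force: 0.0
```

Call:
jog_arm([
  {"claw": 1, "tx": 0.0155, "ty": 0.0389, "tz": 0, "spin": -6.94},
  {"claw": 1, "tx": 0.0155, "ty": 0.0389, "tz": 0, "spin": -6.94},
  {"claw": 1, "tx": 0.0155, "ty": 0.0389, "tz": 0, "spin": -6.94},
  {"claw": 1, "tx": 0.0155, "ty": 0.0389, "tz": 0, "spin": -6.94},
  {"claw": 1, "tx": 0.0155, "ty": 0.0389, "tz": 0, "spin": -6.94},
  {"claw": 1, "tx": 0.0155, "ty": 0.0389, "tz": 0, "spin": -6.94},
  {"claw": 1, "tx": 0.0155, "ty": 0.0389, "tz": 0, "spin": -6.94},
  {"claw": 1, "tx": 0.0155, "ty": 0.0389, "tz": 0, "spin": -6.94},
])

```text
t: 28.35
tcp_pos: [0.6333, -0.02, 0.3088]
orientation: [[-0.961, 0.277, -0.001], [0.277, 0.961, 0.0], [0.001, -0.0, -1.0]]
wrist_force: [0.6, -0.2, 0.6]
gripper_width: 0.0852
finger_force: 0.0
```

Call:
jog_arm([
  {"claw": 1, "tx": 0.0155, "ty": 0.0389, "tz": 0, "spin": -6.94},
  {"claw": 1, "tx": 0.0155, "ty": 0.0389, "tz": 0, "spin": -6.94},
  {"claw": 1, "tx": 0, "ty": 0, "tz": 0, "spin": 0},
  {"claw": 1, "tx": 0, "ty": 0, "tz": 0, "spin": 0},
  {"claw": 1, "tx": 0, "ty": 0, "tz": 0, "spin": 0},
  {"claw": 1, "tx": 0, "ty": 0, "tz": 0, "spin": 0},
  {"claw": 1, "tx": 0, "ty": 0, "tz": 0, "spin": 0},
  {"claw": 1, "tx": 0, "ty": 0, "tz": 0, "spin": 0},
])

```text
t: 29.35
tcp_pos: [0.6204, 0.0609, 0.3097]
orientation: [[-0.999, 0.043, -0.0], [0.043, 0.999, -0.0], [0.0, -0.0, -1.0]]
wrist_force: [-0.1, -1.0, 0.2]
gripper_width: 0.0857
finger_force: 0.0
```

```bash
python3 -c "
from plan import *
from h import *
go(A[4],AY,1)
W=cloud('top',np.load('top.npz')['d'])[60:200,70:200].reshape(-1,3)
m=(abs(W[:,0]-.6206)<.06)&(abs(W[:,1]-.061)<.075)&(W[:,2]>.05)&(W[:,2]<.3)&((W[:,0]>.636)|(abs(W[:,1]-.061)>.03))
q=W[m];print(len(q),q.min(0) if len(q) else '',q.max(0) if len(q) else '')
"
```

```text
tx -0.0002 ty 0.0001 spin -0.04 |v| 0.0002  z 0.3097
123 [ 0.63941376 -0.01374656  0.05001218] [0.68040567 0.13561087 0.0775396 ]
```

Call:
jog_arm([
  {"claw": 1, "tx": 0, "ty": 0, "tz": 0.025, "spin": 0},
  {"claw": 1, "tx": 0, "ty": 0, "tz": 0.025, "spin": 0},
  {"claw": 1, "tx": 0, "ty": 0, "tz": 0.018, "spin": 0},
  {"claw": 1, "tx": 0, "ty": 0, "tz": 0, "spin": 0},
  {"claw": 0, "tx": 0, "ty": 0, "tz": 0, "spin": 0},
  {"claw": 0, "tx": 0, "ty": 0, "tz": 0, "spin": 0},
  {"claw": 0, "tx": 0, "ty": 0, "tz": 0, "spin": 0},
  {"claw": 0, "tx": 0, "ty": 0, "tz": 0, "spin": 0},
])

```text
t: 30.35
tcp_pos: [0.621, 0.0614, 0.243]
orientation: [[-0.999, 0.042, 0.003], [0.042, 0.999, 0.0], [-0.003, 0.0, -1.0]]
wrist_force: [-0.6, 0.7, 6.2]
gripper_width: 0.0454
finger_force: 51.6
```

Call:
jog_arm([
  {"claw": 0, "tx": 0, "ty": 0, "tz": 0, "spin": 0},
  {"claw": 0, "tx": 0, "ty": 0, "tz": -0.01, "spin": 0},
  {"claw": 0, "tx": 0, "ty": 0, "tz": -0.02, "spin": 0},
  {"claw": 0, "tx": 0, "ty": 0, "tz": -0.03, "spin": 0},
  {"claw": 0, "tx": 0, "ty": 0, "tz": -0.03, "spin": 0},
  {"claw": 0, "tx": 0, "ty": 0, "tz": -0.03, "spin": 0},
  {"claw": 0, "tx": 0, "ty": 0, "tz": 0, "spin": 0},
  {"claw": 0, "tx": 0, "ty": 0, "tz": 0, "spin": 0},
])

```text
t: 31.35
tcp_pos: [0.6199, 0.0612, 0.3603]
orientation: [[-0.999, 0.042, -0.002], [0.042, 0.999, -0.0], [0.002, -0.0, -1.0]]
wrist_force: [-0.5, -0.7, -1.0]
gripper_width: 0.0452
finger_force: 51.3
```

```bash
python3 -c "
from plan import *
go(B[4],BY,10)"
```

```text
tx -0.0069 ty -0.0374 spin 6.94 |v| 0.0380  z 0.3603
```

Call:
jog_arm([
  {"claw": 0, "tx": -0.0069, "ty": -0.0374, "tz": 0, "spin": 6.94},
  {"claw": 0, "tx": -0.0069, "ty": -0.0374, "tz": 0, "spin": 6.94},
  {"claw": 0, "tx": -0.0069, "ty": -0.0374, "tz": 0, "spin": 6.94},
  {"claw": 0, "tx": -0.0069, "ty": -0.0374, "tz": 0, "spin": 6.94},
  {"claw": 0, "tx": -0.0069, "ty": -0.0374, "tz": 0, "spin": 6.94},
  {"claw": 0, "tx": -0.0069, "ty": -0.0374, "tz": 0, "spin": 6.94},
  {"claw": 0, "tx": -0.0069, "ty": -0.0374, "tz": 0, "spin": 6.94},
  {"claw": 0, "tx": -0.0069, "ty": -0.0374, "tz": 0, "spin": 6.94},
])

```text
t: 32.35
tcp_pos: [0.5372, -0.2206, 0.3593]
orientation: [[-0.527, 0.85, -0.003], [0.85, 0.527, 0.002], [0.003, -0.002, -1.0]]
wrist_force: [-0.5, 0.2, -1.8]
gripper_width: 0.0453
finger_force: 51.5
```

Call:
jog_arm([
  {"claw": 0, "tx": -0.0069, "ty": -0.0374, "tz": 0, "spin": 6.94},
  {"claw": 0, "tx": -0.0069, "ty": -0.0374, "tz": 0, "spin": 6.94},
  {"claw": 0, "tx": 0, "ty": 0, "tz": 0, "spin": 0},
  {"claw": 0, "tx": 0, "ty": 0, "tz": 0, "spin": 0},
  {"claw": 0, "tx": 0, "ty": 0, "tz": 0, "spin": 0},
  {"claw": 0, "tx": 0, "ty": 0, "tz": 0, "spin": 0},
  {"claw": 0, "tx": 0, "ty": 0, "tz": 0, "spin": 0},
  {"claw": 0, "tx": 0, "ty": 0, "tz": 0, "spin": 0},
])

```text
t: 33.35
tcp_pos: [0.4797, -0.2674, 0.3617]
orientation: [[-0.313, 0.95, 0.0], [0.95, 0.313, -0.0], [-0.0, 0.0, -1.0]]
wrist_force: [0.9, 0.4, -1.0]
gripper_width: 0.0452
finger_force: 51.7
```

```bash
python3 -c "
from plan import *
go(B[4],BY,1)"
```

```text
tx -0.0003 ty -0.0004 spin 0.03 |v| 0.0005  z 0.3617
```

Call:
jog_arm([
  {"claw": 0, "tx": 0, "ty": 0, "tz": 0.04, "spin": 0},
  {"claw": 0, "tx": 0, "ty": 0, "tz": 0.03, "spin": 0},
  {"claw": 0, "tx": 0, "ty": 0, "tz": 0.015, "spin": 0},
  {"claw": 0, "tx": 0, "ty": 0, "tz": 0.012, "spin": 0},
  {"claw": 0, "tx": 0, "ty": 0, "tz": 0.009, "spin": 0},
  {"claw": 0, "tx": 0, "ty": 0, "tz": 0.007, "spin": 0},
  {"claw": 0, "tx": 0, "ty": 0, "tz": 0.004, "spin": 0},
  {"claw": 0, "tx": 0, "ty": 0, "tz": 0.002, "spin": 0},
])

```text
t: 34.35
tcp_pos: [0.4795, -0.2675, 0.243]
orientation: [[-0.312, 0.95, 0.0], [0.95, 0.312, 0.0], [-0.0, 0.0, -1.0]]
wrist_force: [-3.0, 3.8, 11.8]
gripper_width: 0.0451
finger_force: 53.5
```

Seated. Release, lift and move aside toward the charger for the final check.

Call:
jog_arm([
  {"claw": 1, "tx": 0, "ty": 0, "tz": 0, "spin": 0},
  {"claw": 1, "tx": 0, "ty": 0, "tz": 0, "spin": 0},
  {"claw": 1, "tx": 0, "ty": 0, "tz": 0, "spin": 0},
  {"claw": 1, "tx": 0, "ty": 0, "tz": 0, "spin": 0},
  {"claw": 1, "tx": 0, "ty": 0, "tz": -0.015, "spin": 0},
  {"claw": 1, "tx": 0, "ty": 0, "tz": -0.03, "spin": 0},
  {"claw": 1, "tx": 0, "ty": 0, "tz": -0.05, "spin": 0},
  {"claw": 1, "tx": 0, "ty": 0, "tz": -0.03, "spin": 0},
])

```text
t: 35.35
tcp_pos: [0.4799, -0.2678, 0.3714]
orientation: [[-0.312, 0.95, 0.003], [0.95, 0.312, -0.002], [-0.003, 0.002, -1.0]]
wrist_force: [0.5, 0.1, -0.3]
gripper_width: 0.0858
finger_force: 0.0
```

Call:
jog_arm([
  {"claw": 1, "tx": 0.05, "ty": 0, "tz": 0, "spin": 0},
  {"claw": 1, "tx": 0.05, "ty": 0, "tz": 0, "spin": 0},
  {"claw": 1, "tx": 0.05, "ty": 0.02, "tz": 0, "spin": 0},
  {"claw": 1, "tx": 0.05, "ty": 0.02, "tz": 0, "spin": 0},
  {"claw": 1, "tx": 0.03, "ty": 0.02, "tz": 0, "spin": 0},
  {"claw": 1, "tx": 0, "ty": 0, "tz": 0, "spin": 0},
  {"claw": 1, "tx": 0, "ty": 0, "tz": 0, "spin": 0},
  {"claw": 1, "tx": 0, "ty": 0, "tz": 0, "spin": 0},
])

```text
t: 36.35
tcp_pos: [0.4646, -0.0313, 0.368]
orientation: [[-0.311, 0.95, 0.0], [0.95, 0.311, -0.0], [-0.0, 0.0, -1.0]]
wrist_force: [0.6, 0.3, 0.3]
gripper_width: 0.0852
finger_force: 0.0
```

```bash
python3 - <<'E'
from plan import *
from h import *
from bench import get_image
p,d=get_image('top');cv2.imwrite('pics/t5.png',p[150:300,100:500,::-1])
W=cloud("top",d);hsv=cv2.cvtColor(p,cv2.COLOR_RGB2HSV);H,S,V=[hsv[...,i].astype(int) for i in range(3)]
roi=np.zeros((384,512),bool);roi[175:285,295:465]=1
for i,(n,lo,hi) in enumerate((("green",45,85),("blue",100,130),("red",172,8),("yellow",20,35))):
    h=((H>=lo)|(H<=hi)) if lo>hi else (H>=lo)&(H<=hi)
    m=roi&h&(S>120)&(V>60)&(abs(W[...,2]-.103)<.013)
    c=W[m]; r=cv2.minAreaRect(c[:,:2].astype(np.float32)*1000); print(n,m.sum(),"z",np.median(c[:,2]).round(4),np.round(r[0],1),np.round(r[1],1),round(r[2],1),"bay",B[i+1])
print(status.sense()["dq"].round(3))
E
```

```text
green 315 z 0.1021 [ 522.4 -398.6] [44.1 25.6] 19.0 bay (0.5225, -0.3989)
blue 332 z 0.102 [ 493.7 -317.9] [ 44.  105.8] 20.0 bay (0.5081, -0.3552)
red 370 z 0.1019 [ 493.4 -311.3] [44.5 26.9] 18.8 bay (0.4938, -0.3115)
yellow 364 z 0.1016 [ 480.  -267.2] [44.8 25.6] 18.4 bay (0.4794, -0.2678)
[-0.001  0.003 -0.002 -0.002  0.     0.002]
```

View pics/t5.png

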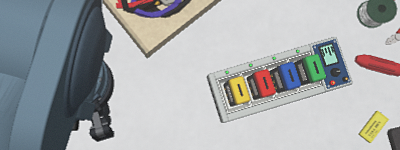

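The crop shows yellow (237,90), red (263,82), blue (289,75) and green (314,67) seated in bays 4, 3, 2 and 1. All four caps are at 0.102 m, the seated height.

```bash
python3 -c "
from bench import manip
print(manip.hand_in())"
```

```text
the job is handed in; nothing more can be done
None
```

All four packs now stand in their matching analyser bays (green 1, blue 2, red 3, yellow 4), all seated at the right height in the final check, and the job was handed in at about 36 s; the hand-in did not return a verdict.

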